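# Free the sticking reader slide and bring a bottle home to its stop

### The arm

A 6-joint arm with a two-finger parallel gripper is mounted at the origin on a cart in front of the work surface, level with it; the furniture and walls round the work are solid. World frame = base frame: x ahead of the robot, y to its left, z up, the work surface at z = 0. Lengths are in m, angles in degrees, forces in N, time in s.
With the tool pointing down it reaches from about 0.4 to 0.825 m from the base axis. Payload 7 kg.
Tool frame: the origin (TCP) lies on the centre line of the jaws, within the pads' length; the fingertips stand r.nose_length ahead of it and the grasp point (between the pads) lies 2 mm behind it (r.nose_length is the distance from the TCP to the fingertips, in m); z points along the fingers, y is the direction in which the jaws open and shut (so a half turn about z gives the same grasp; the last joint's range is limited). The gripper opens to 88 mm and grips with 3 to 60 N. Pads are 19 mm wide; open, the fingers measure 130 mm over their backs; the gripper's body (78 mm by 193 mm) begins 47 mm behind the grasp point.
Start: joints at [81.194, 20.546, 0.682, 0, -70.136, -16.507], TCP at [0.289, 0.61, 0.244] pointing down, gripper open.
Joint ranges: [-176.03, 176.03], [-82.01, 121.73], [-58.28, 71.71], [-173.87, 95.51], [-174.79, -0.11], [-173.66, 173.66]. Speed limits (degrees/s): [136.94, 136.94, 172.46, 180, 180, 180].

### API

Orientations are given as [roll, pitch, yaw] about the fixed x, y, z axes, in that order (R = Rz(yaw) Ry(pitch) Rx(roll)).
In Python, from plant import r gives the robot as it stands.
- The arm moves only by the tool apply_moves, never from a script. Its argument "targets" is a list of rows, each a list of 3 entries, a list of its own where there are three numbers: the shift along the tool's x, y, z scaled (see below), then the turn, a rotation vector about the tool's x, y, z scaled (see below), then the finger opening in mm, from 0 to 87.6. A call has 1 to 5 rows; each row shifts and turns the pose as measured when the row begins, along the tool's axes as they then stand; what a row does not reach is not made up. The controller multiplies each number of a shift by 0.04 m and each number of a turn by 8 degrees. A row lasts 1/10 s, in which the tool goes at most 50 mm and 8.59 degrees, less where a joint would pass 70% of its speed; a pose out of reach is approached as far as the arm can. A call with a number of a shift or a turn outside -1 to 1 is refused whole. A call with a gripper value outside its range is refused whole. The fingers move at their own pace and stop on an object; "squeeze" is the grip in N (left out, the last holds). Time passes only in rows, so rows that do not move let the fingers close. It gives the time, the measured TCP pose, the force and the opening at its end, in the units of the state.
- r.get_state(): the state, without advancing time (a new reading comes with each control period).
- r.capture(name): name is "scene" or "top"; returns a dict with "img" (480x640x3 uint8, blue, green, red), "z_map" (480x640 float32, m along the optical axis (not along the pixel's ray), 0 where there is no reading), "fx", "fy", "cx", "cy" (pixels), "camera_from_world" (4x4, takes a point from world to camera coordinates). Camera axes: x right, y up, looking along -z (the intrinsics and any distortion apply to the point x, -y, -z); pixel columns grow to the right and rows downward; lengths in m; the calibration is good to about 2 mm. A picture is of the moment at which its call begins.
- r.close_job(): hands the job in, once; it reports no verdict.
The state is a dict: "time_s": time; "joints": joint angles; "qd": joint speeds; "joint_torque": joint torques, N m; "tcp_pos": TCP position; "eef_rot": TCP orientation; "contact_force": force on the tool from outside, world axes, zero at the start; "moment": the same for the moment, N m; "gripper_width": finger opening in m.
Only numpy, scipy, OpenCV 4.12 (cv2) and the standard library are available. Lean on these libraries where they do the work, as an engineer would, in place of code of your own. Each camera call takes 0.05 s, during which the arm holds its last target.

### The job

Stand the amber dropper bottle upright in the round nest of the reader slide's carriage and let go of it. The carriage sticks where it is parked: push it by its orange plate until it breaks free, then slide it on, without ramming it, until it sits firmly against the sprung stop hidden inside the white hood. Leave it resting there with the bottle still standing in the nest, and do not disturb the other things on the bench.

Things in the scene. Friction and masses are not known exactly. Their poses are not given: they have to be found in the camera images.
- slide_base: Bolted-down base of the reader slide: aluminium plate 110 mm wide (x), 440 mm long (its y from -210 to +230), top 12 mm above the table, two steel guide rods along y. Origin at table height on the centre line. The carriage runs along the base's +y axis; z is up.
- carriage: Dark plate, 90 mm wide (x), 12 mm thick, y -75 to +55 mm, axes parallel to the base's; origin on its centre line and underside, 32 mm above the table. Parked, the origin is at y = -125 mm of the base. There a catch holds it: it takes 7 to 17 N along +y (hidden, varies) to get it through the first 7 mm, then it breaks free and jumps ahead by some 10 to 30 mm; after that the drag is about 3 N, with no more catches.
- nest (a point): Centre of the floor of the round nest, at carriage y = +25 mm: a hole 34 mm across, 22 mm deep, with a 3 mm chamfer, in a white block 58 x 58 x 22 mm. The floor is 44 mm and the block's top 66 mm above the table. Axes as the carriage's.
- push_face (a point): On the rear (-y) face of the carriage's orange upright push plate, on its centre line, 112 mm above the table. The plate is 46 mm wide (x), 12 mm thick (y) and reaches from 42 to 132 mm above the table; push it towards the carriage's +y. Behind it there is free room: the end block of the base is only 38 mm high.
- nose_tip (a point): Tip of the steel nose (24 mm wide, 10 mm thick) at the front of the carriage, 125 mm ahead of its origin, 38 mm above the table. It enters the hood and meets the hidden stop after 75 to 125 mm of travel from the parked place; where exactly differs each time and cannot be seen.
- hood: White hood fixed on the base, 100 x 150 mm, top 115 mm above the table, origin 12 mm above the table at base y = +145 mm, front at +70 mm. The stop inside is a sprung buffer that yields 1 mm per 3 N. On it, the push beyond the drag must reach 5 N for a moment (0.2 s) and stay under 22 N. Let go, the drag keeps the carriage on the buffer.
- dropper: Amber dropper bottle with black rubber bulb, standing alone on the table beyond the slide: 102 mm tall, body 30 mm across up to 62 mm, collar 22 mm across up to 75 mm, bulb 14 mm across; about 60 g. Origin at the centre of its underside, z up along its axis.
- the_hand_sealer: Pale blue hand sealer, fixed on the left behind the slide: 80 x 340 mm base, its raised arm slopes up to a black grip whose end, towards the right, stands 270 mm above the table; keep clear of it. Origin at table height under its base, 50 mm to the right of its middle.
- jar: Cream and red lidded jar, 63 mm across, 34 mm high, loose, to be left alone. Origin at the centre of its underside.
- pump_bottle: Dark pump bottle with a cream label, 50 mm across, 160 mm high, on the left beside the slide, loose, to be left alone. Origin at the centre of its underside.
- tally_counter: Small grey hand counter, 50 x 65 x 25 mm, lying on the left of the table, loose, to be left alone. Origin at the centre of its underside.

How it is judged (in metres and radians):
On the way, in this order (a step that is already met when the one before it is completed fails the run):
1. the dropper bottle stands in the nest, let go, with the carriage still parked (horizontal distance between dropper and nest below 0.006 m and z of dropper in the frame of nest between -0.006 and 0.006 m and angle between dropper's own z axis and vertical below 0.15 rad and contact force between the fingers and dropper below 0.1 N and y of carriage in the frame of slide_base below -0.115 m), for 0.2 s.
2. the carriage has broken free, the bottle in its nest (y of carriage in the frame of slide_base above -0.105 m and horizontal distance between dropper and nest below 0.006 m and z of dropper in the frame of nest between -0.006 and 0.006 m and angle between dropper's own z axis and vertical below 0.15 rad).
3. the carriage is pressed against the hidden stop with 5 N or more (contact force between carriage and hood above 5 N and horizontal distance between dropper and nest below 0.006 m and z of dropper in the frame of nest between -0.006 and 0.006 m and angle between dropper's own z axis and vertical below 0.15 rad), for 0.2 s.
At the end, for the whole second after the job is handed in: The carriage is at rest touching the sprung stop inside the hood (contact of 0.5 N or more), and the dropper bottle stands in its nest: within 6 mm of its centre and floor, tilted less than 0.15 rad, at rest (horizontal distance between dropper and nest below 0.006 m and z of dropper in the frame of nest between -0.006 and 0.006 m and angle between dropper's own z axis and vertical below 0.15 rad and contact force between carriage and hood above 0.5 N and linear speed of carriage below 0.01 m/s and linear speed of dropper below 0.02 m/s).
It fails at once if the stop is rammed: more than 22 N between carriage and stop (contact force between carriage and hood above 22 N).
It fails at once if jar, pump bottle or counter moved by more than 20 mm (distance of any of jar, pump_bottle, tally_counter from where it was at the start of the episode above 0.02 m).
It also fails if it takes over 69 s, if anything falls off the work surface, if the arm or the gripper's body presses on something with over 40 N, if the wrist force passes 120 N, or if a joint passes its speed limit or range.

## Working session

There is one attempt and no reset: what is moved stays moved. The work goes in short steps, Python scripts to look and compute and a tool call to move; the robot and the scene stay as the last step left them, time stands still between calls to the robot, and variables do not carry over. Pictures are saved under pics/ and viewed, and the job is handed in when it is done.

Besides the shell and the picture viewer there is one more tool, called by a JSON object that holds its "method" and its "body", one argument or row to a line. apply_moves: Moves the arm, as the interface text tells. Its arguments: {"type":"object","properties":{"targets":{"type":"array","items":{"type":"array"}},"squeeze":{"type":"number"}},"required":["targets"]}

```bash
mkdir -p pics; ls; python3 - <<'E'
from plant import r
import cv2,numpy as np
for n in("scene","top"):
    c=r.capture(n); cv2.imwrite(f"pics/{n}0.png",c["img"]); np.savez(f"{n}0.npz",**c)
    print(n,c["fx"],c["fy"],c["cx"],c["cy"],[k for k in c]); print(np.round(c["camera_from_world"],3).tolist())
print(r.nose_length); print(r.get_state())
E
```

```text
pics
scene 604.2705786930851 604.2705786930851 315.84805828734943 241.62728926103645 ['img', 'z_map', 'fx', 'fy', 'cx', 'cy', 'camera_from_world']
[[0.665, -0.747, 0.018, -0.304], [0.354, 0.336, 0.873, -0.336], [-0.658, -0.574, 0.488, -0.9], [0.0, 0.0, 0.0, 1.0]]
top 563.4081809191854 563.4081809191854 323.50422574484514 240.28124769917162 ['img', 'z_map', 'fx', 'fy', 'cx', 'cy', 'camera_from_world']
[[-0.029, -0.999, -0.016, 0.147], [0.997, -0.03, 0.067, -0.56], [-0.068, -0.014, 0.998, -1.191], [0.0, 0.0, 0.0, 1.0]]
0.017
{'time_s': 0.1, 'joints': array([ 8.11940419e+01,  2.05889933e+01,  6.41411115e-01, -1.80305507e-02,
       -7.01364722e+01, -1.65080321e+01]), 'qd': array([-0.08042484, -0.07819955,  0.09502775,  0.06271074, -0.01048853,
        0.0114542 ]), 'joint_torque': array([-4.20828264e-04, -5.84164596e+01,  2.93753421e+01,  7.01551482e+00,
        1.02330212e-02, -4.67171731e-05]), 'tcp_pos': array([0.28845062, 0.60982573, 0.24271482]), 'eef_rot': array([ 1.79914593e+02, -7.63410268e-03, -2.53201235e+01]), 'contact_force': array([-0.14202664, -1.00499316, -0.04345905]), 'moment': array([0.04107573, 0.00807147, 0.00839031]), 'gripper_width': 0.0873195508203943}
```

View pics/scene0.png

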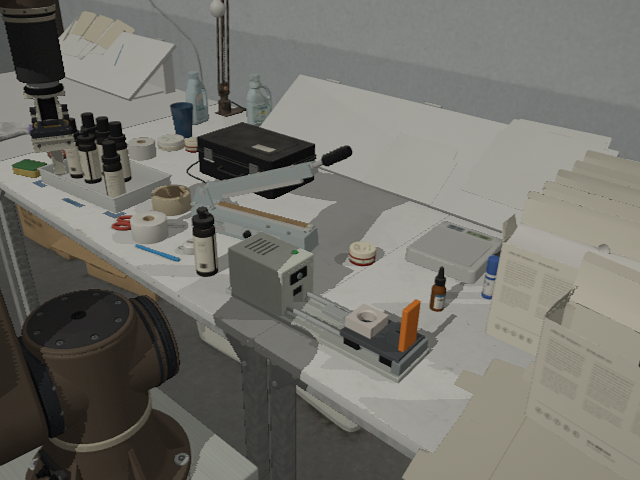

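View pics/top0.png

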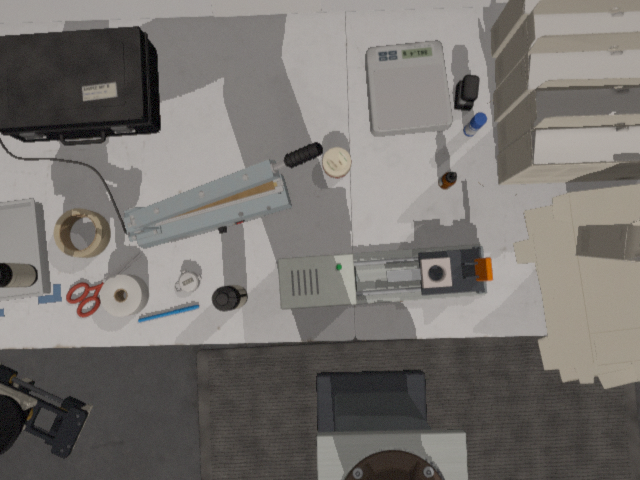

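The top view shows the slide running left, with the hood at (317,281), the nest at (436,273), the orange plate at (484,269) and the dropper at (448,180). The scene view shows the dropper at (438,290), clear of its neighbours, and cartons on the right.

```bash
cat > h.py <<'E'
import numpy as np,cv2
def ray(c,u,v):
    T=np.array(c["camera_from_world"]);R=T[:3,:3];o=-R.T@T[:3,3]
    d=np.array([(u-c["cx"])/c["fx"],-(v-c["cy"])/c["fy"],-1.0])
    return o,R.T@d
def onz(c,u,v,z):
    o,d=ray(c,u,v); return o+d*(z-o[2])/d[2]
def cloud(c):
    v,u=np.mgrid[0:480,0:640];z=c["z_map"]
    T=np.array(c["camera_from_world"]);R=T[:3,:3];o=-R.T@T[:3,3]
    d=np.stack([(u-c["cx"])/c["fx"],-(v-c["cy"])/c["fy"],-np.ones_like(z)],-1)
    return o+(d*z[...,None])@R
def load(n): return dict(np.load(n))
E
python3 - <<'E'
from h import *
for n in("top","scene"):
    c=load(n+"0.npz");c={k:(v if v.ndim else float(v)) for k,v in c.items()}
    P=cloud(c); hsv=cv2.cvtColor(c["img"],cv2.COLOR_BGR2HSV)
    # orange
    m=cv2.inRange(hsv,(5,180,120),(18,255,255))
    nl,l,s,ce=cv2.connectedComponentsWithStats(m)
    for i in range(1,nl):
        if s[i,4]>30: 
            q=P[(l==i)]; print(n,"orange",s[i],ce[i].round(1),np.percentile(q,[2,50,98],axis=0).round(3).tolist())
    if n=="top":
        for nm,(u,v) in dict(drop=(448,180),jar=(337,163),pump=(228,298),cnt=(187,282),grip=(310,152),hoodtop=(317,281),block=(425,260),blue=(476,124),blk=(467,90),carton=(510,170),carton2=(510,150),cart3=(560,150),carton4=(530,240),floor=(400,200)).items(): print(nm,P[v,u].round(3))
    z=P[...,2]
    sel=(abs(z-.066)<.006)&(hsv[...,1]<40)&(hsv[...,2]>130)
    reg=(P[...,0]>.3)&(P[...,0]<.62)&(P[...,1]<-.0)&(P[...,1]>-.25)
    mm=(sel&reg).astype(np.uint8)*255
    nl,l,s,ce=cv2.connectedComponentsWithStats(mm)
    for i in range(1,nl):
        if s[i,4]>100: 
            cs=cv2.findContours((l==i).astype(np.uint8),cv2.RETR_CCOMP,cv2.CHAIN_APPROX_NONE)
            q=np.array([onz(c,u,v,.066) for v,u in np.argwhere(l==i)])
            print(n,"block",s[i],q.min(0).round(3),q.max(0).round(3),cv2.minAreaRect(q[:,:2].astype(np.float32)))
            for k,h in zip(cs[0],cs[1][0]):
                if h[3]>=0 and len(k)>20:
                    e=cv2.fitEllipse(k); print("hole",e,onz(c,*e[0],.066))
    # dropper
    sel=(P[...,0]>.5)&(P[...,0]<.75)&(P[...,1]<-.03)&(P[...,1]>-.15)&(z>.012)&(z<.115)
    if 1:
        nl,l,s,ce=cv2.connectedComponentsWithStats(sel.astype(np.uint8))
        for i in range(1,nl):
            if s[i,4]>15:
                q=P[l==i]; print(n,"dr",s[i],np.percentile(q,[2,50,98],axis=0).round(3).tolist())
                for a,b in((.02,.06),(.08,.105)):
                    w=q[(q[:,2]>a)&(q[:,2]<b)]
                    if len(w): print(a,w.min(0).round(3),w.max(0).round(3))
    cv2.imwrite(f"pics/{n}_crop.png",cv2.resize(c["img"][140:320,340:520] if n=="top" else c["img"][240:400,300:480],None,fx=3.3,fy=3.3,interpolation=cv2.INTER_CUBIC))
E
```

```text
top orange [485 258   7  22 115] [488.4 268.5] [[0.472, -0.194, 0.129], [0.491, -0.188, 0.132], [0.512, -0.184, 0.136]]
drop [ 0.677 -0.131  0.072]
jar [0.728 0.097 0.037]
pump [0.45  0.313 0.157]
cnt [0.483 0.424 0.029]
grip [0.698 0.146 0.278]
hoodtop [0.477 0.144 0.117]
block [ 0.514 -0.077  0.068]
blue [ 0.787 -0.188  0.094]
blk [ 0.865 -0.178  0.075]
carton [ 0.692 -0.254  0.087]
carton2 [ 0.731 -0.254  0.094]
cart3 [ 0.702 -0.306  0.212]
carton4 [ 0.552 -0.317  0.003]
floor [ 0.649 -0.039  0.001]
top block [421 258  31  30 562] [ 0.458 -0.129  0.066] [ 0.517 -0.069  0.066] ((0.4876125752925873, -0.09969302266836166), (0.05766497179865837, 0.058334190398454666), 2.459050178527832)
hole ((436.0956726074219, 273.0499267578125), (17.748498916625977, 18.72645378112793), 123.62394714355469) [ 0.48647945 -0.09936268  0.066     ]
top dr [439 172  18  17 234] [[0.669, -0.147, 0.014], [0.679, -0.132, 0.057], [0.695, -0.122, 0.102]]
0.02 [ 0.669 -0.149  0.02 ] [ 0.698 -0.122  0.06 ]
0.08 [ 0.676 -0.142  0.08 ] [ 0.689 -0.131  0.104]
top dr [399 246  60  22 972] [[0.501, -0.148, 0.012], [0
[... 203 characters left out ...]
.185, 0.134]]
scene block [345 303  43  29 507] [ 0.451 -0.132  0.066] [ 0.518 -0.068  0.066] ((0.4841994643211365, -0.09998739510774612), (0.06678038835525513, 0.06044190749526024), 3.47080397605896)
hole ((365.7863464355469, 317.14288330078125), (10.666255950927734, 19.402530670166016), 97.33081817626953) [ 0.48301965 -0.10082699  0.066     ]
scene dr [429 266  17  42 430] [[0.667, -0.15, 0.014], [0.675, -0.14, 0.053], [0.687, -0.125, 0.1]]
0.02 [ 0.667 -0.15   0.02 ] [ 0.693 -0.121  0.06 ]
0.08 [ 0.675 -0.144  0.08 ] [ 0.687 -0.13   0.104]
scene dr [359 303  37  29 385] [[0.5, -0.143, 0.042], [0.508, -0.111, 0.059], [0.53, -0.072, 0.068]]
0.02 [ 0.5   -0.149  0.041] [ 0.533 -0.084  0.06 ]
```

```bash
python3 - <<'E'
import cv2,numpy as np
a=cv2.imread("pics/top_crop.png");print(a.shape)
E
```

```text
(594, 594, 3)
```

View pics/top_crop.png

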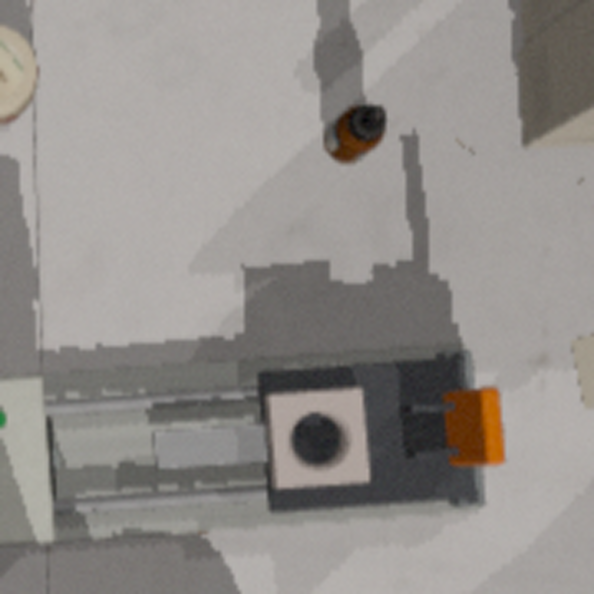

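View pics/scene_crop.png

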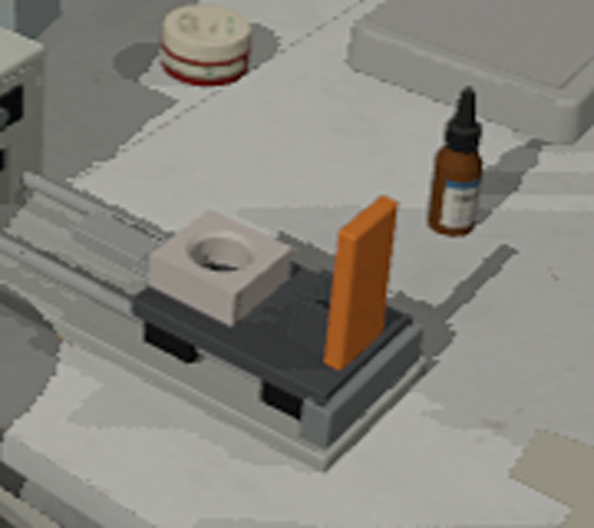

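{"method": "apply_moves", "body": {
  "targets": [
    [[0,0,-0.6],[0,0,0.97],87],
    [[0,0,-0.6],[0,0,0.97],87],
    [[0,0,-0.6],[0,0,0.97],87],
    [[0,0,-0.6],[0,0,0.97],87],
    [[0,0,-0.6],[0,0,0.97],87]
  ]
}}

```text
time_s: 0.6
tcp_pos: [0.2874, 0.6077, 0.3588]
eef_rot: [179.4, -0.7, -65.5]
contact_force: [0.1, 0.1, -0.1]
gripper_width: 0.0868
```

{"method": "apply_moves", "body": {
  "targets": [
    [[0.8,0,0],[0,0,0.91],87],
    [[0.8,0,0],[0,0,0.91],87],
    [[0.9,0,0],[0,0,0.91],87],
    [[0.9,-0.5,0],[0,0,0],87],
    [[0.9,-0.5,0],[0,0,0],87]
  ]
}}

```text
time_s: 1.1
tcp_pos: [0.3575, 0.4408, 0.3608]
eef_rot: [179.7, -0.8, -88.3]
contact_force: [0.1, 1.0, -0.0]
gripper_width: 0.0868
```

```bash
cat >> h.py <<'E'
from scipy.spatial.transform import Rotation as Ro
def rel(r,x,y,z,yaw=None):
    s=r.get_state();R=Ro.from_euler('xyz',s["eef_rot"],degrees=True)
    d=R.inv().apply(np.array([x,y,z])-s["tcp_pos"])
    print("t",s["time_s"],"tcp",s["tcp_pos"].round(4),"rot",s["eef_rot"].round(2),"F",s["contact_force"].round(2),"w",round(s["gripper_width"],4))
    print("shift units",(d/.04).round(2))
    if yaw is not None:
        t=Ro.from_euler('xyz',[180,0,yaw],degrees=True)
        print("turn units",((R.inv()*t).as_rotvec(degrees=True)/8).round(2))
E
python3 -c "
from plant import r
from h import *
rel(r,.683,-.136,.35,-87.3)"
```

```text
t 1.1 tcp [0.3575 0.4408 0.3608] rot [179.68  -0.81 -88.27] F [ 0.14  0.99 -0.04] w 0.0868
shift units [14.65 -7.7   0.43]
turn units [ 0.04 -0.1  -0.12]
```

{"method": "apply_moves", "body": {
  "targets": [
    [[0.95,-0.4,0],[0.04,-0.1,-0.12],87],
    [[0.95,-0.4,0],[0,0,0],87],
    [[0.95,-0.5,0],[0,0,0],87],
    [[0.95,-0.5,0],[0,0,0],87],
    [[0.95,-0.5,0],[0,0,0],87]
  ]
}}

```text
time_s: 1.6
tcp_pos: [0.4591, 0.2467, 0.3603]
eef_rot: [179.9, -0.0, -87.1]
contact_force: [0.1, 0.3, 0.2]
gripper_width: 0.0872
```

{"method": "apply_moves", "body": {
  "targets": [
    [[0.95,-0.5,0],[0,0,0],87],
    [[0.95,-0.5,0],[0,0,0],87],
    [[0.95,-0.5,0],[0,0,0],87],
    [[0.95,-0.5,0],[0,0,0],87],
    [[0.95,-0.5,0],[0,0,0],87]
  ]
}}

```text
time_s: 2.1
tcp_pos: [0.5704, 0.0532, 0.3597]
eef_rot: [179.9, 0.0, -87.1]
contact_force: [0.9, 1.1, -0.4]
gripper_width: 0.087
```

```bash
python3 -c "
from plant import r
from h import *
rel(r,.683,-.136,.25,-87.3)"
```

```text
t 2.1 tcp [0.5704 0.0532 0.3597] rot [ 1.799e+02  4.000e-02 -8.708e+01] F [ 0.87  1.1  -0.37] w 0.087
shift units [ 4.87 -2.58  2.73]
turn units [0.01 0.   0.03]
```

{"method": "apply_moves", "body": {
  "targets": [
    [[0.98,-0.52,0],[0,0,0],87],
    [[0.97,-0.52,0],[0,0,0],87],
    [[0.97,-0.52,0.5],[0,0,0],87],
    [[0.97,-0.52,0.8],[0,0,0],87],
    [[0.97,-0.52,0.8],[0,0,0],87]
  ]
}}

```text
time_s: 2.6
tcp_pos: [0.684, -0.1366, 0.283]
eef_rot: [-179.7, 0.0, -87.1]
contact_force: [1.2, 0.4, 0.2]
gripper_width: 0.087
```

```bash
python3 - <<'E'
from plant import r
from h import *
import cv2
c=r.capture("scene");cv2.imwrite("pics/s1.png",c["img"][200:440,240:560])
c=r.capture("top");cv2.imwrite("pics/t1.png",c["img"][100:340,320:640])
rel(r,.683,-.136,.057,-87.3)
E
```

```text
t 2.7 tcp [ 0.6824 -0.1384  0.2766] rot [ 1.7967e+02  8.0000e-02 -8.7330e+01] F [-0.28 -0.24 -0.54] w 0.0871
shift units [-0.05 -0.05  5.49]
turn units [ 0.04  0.01 -0.  ]
```

View pics/s1.png

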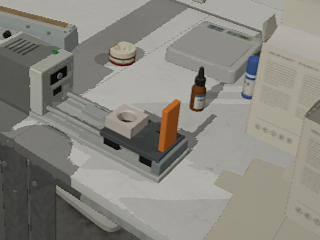

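View pics/t1.png

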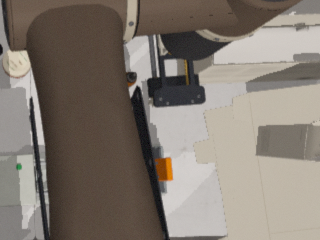

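The scene view shows the dropper still upright at crop (197,90) and the path down to it clear. The top view shows the gripper over it at crop (178,85), so I descend.

{"method": "apply_moves", "body": {
  "targets": [
    [[-0.05,-0.05,0.9],[0.04,0,0],87],
    [[0,0,0.9],[0,0,0],87],
    [[0,0,0.9],[0,0,0],87],
    [[0,0,0.8],[0,0,0],87],
    [[0,0,0.5],[0,0,0],87]
  ]
}}

```text
time_s: 3.2
tcp_pos: [0.6854, -0.1381, 0.1128]
eef_rot: [-179.8, 0.0, -87.5]
contact_force: [-0.0, -0.0, -0.9]
gripper_width: 0.0868
```

```bash
python3 - <<'E'
from plant import r
from h import *
import cv2
c=r.capture("scene");cv2.imwrite("pics/s2.png",cv2.resize(c["img"][160:340,360:540],None,fx=3,fy=3))
rel(r,.683,-.136,.057,-87.3)
E
```

```text
t 3.25 tcp [ 0.6838 -0.1378  0.1094] rot [ 1.7992e+02  7.0000e-02 -8.7550e+01] F [-1.95  0.7  -4.63] w 0.087
shift units [-0.04  0.02  1.31]
turn units [ 0.01  0.01 -0.03]
```

View pics/s2.png

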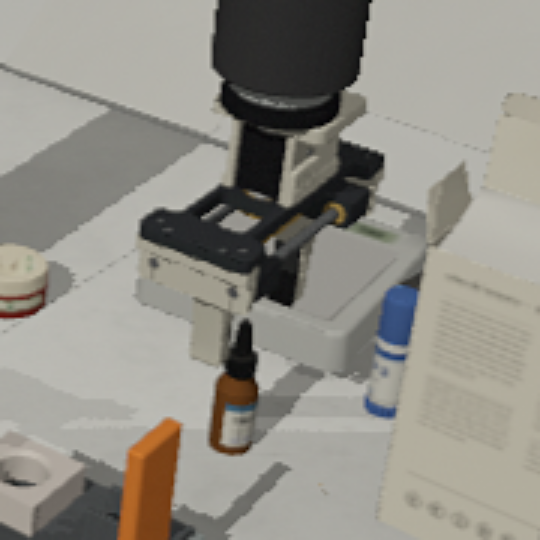

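The picture shows the fingers straddling the bulb at (240,330) with the bottle upright. I lower onto it.

{"method": "apply_moves", "body": {
  "targets": [
    [[-0.04,0.02,0.5],[0,0,0],87],
    [[0,0,0.5],[0,0,0],87],
    [[0,0,0.25],[0,0,0],87],
    [[0,0,0.0],[0,0,0],87]
  ]
}}

```text
time_s: 3.65
tcp_pos: [0.6829, -0.1353, 0.0588]
eef_rot: [179.9, 0.0, -87.5]
contact_force: [-0.5, -0.5, 0.3]
gripper_width: 0.0866
```

```bash
python3 - <<'E'
from plant import r
from h import *
rel(r,.683,-.136,.057,-87.3)
E
```

```text
t 3.65 tcp [ 0.6829 -0.1353  0.0588] rot [ 1.7986e+02  4.0000e-02 -8.7480e+01] F [-0.52 -0.54  0.31] w 0.0866
shift units [ 0.02 -0.    0.05]
turn units [ 0.02  0.   -0.02]
```

{"method": "apply_moves", "body": {
  "targets": [
    [[0.02,0,0.06],[0,0,0],36],
    [[0,0,0],[0,0,0],36],
    [[0,0,0],[0,0,0],30],
    [[0,0,0],[0,0,0],24],
    [[0,0,0],[0,0,0],20]
  ],
  "squeeze": 12
}}

```text
time_s: 4.15
tcp_pos: [0.6855, -0.1361, 0.0612]
eef_rot: [-179.8, 0.0, -87.4]
contact_force: [-0.6, 0.1, 0.5]
gripper_width: 0.0528
```

{"method": "apply_moves", "body": {
  "targets": [
    [[0,0,0],[0,0,0],20],
    [[0,0,0],[0,0,0],20],
    [[0,0,0],[0,0,0],20],
    [[0,0,0],[0,0,0],20],
    [[0,0,0],[0,0,0],20]
  ]
}}

```text
time_s: 4.65
tcp_pos: [0.6858, -0.1362, 0.0619]
eef_rot: [-179.7, 0.0, -87.4]
contact_force: [0.5, 0.2, 0.2]
gripper_width: 0.0296
```

{"method": "apply_moves", "body": {
  "targets": [
    [[0,0,-0.2],[0,0,0],20],
    [[0,0,-0.4],[0,0,0],20],
    [[0,0,-0.6],[0,0,0],20],
    [[0,0,-0.7],[0,0,0],20],
    [[0,0,-0.7],[0,0,0],20]
  ]
}}

```text
time_s: 5.15
tcp_pos: [0.682, -0.1361, 0.1648]
eef_rot: [179.6, 0.0, -87.5]
contact_force: [0.5, -0.2, -0.7]
gripper_width: 0.0296
```

```bash
python3 - <<'E'
from plant import r
from h import *
import cv2
rel(r,.4868,-.0995,.16,-87.3)
c=r.capture("scene");cv2.imwrite("pics/s3.png",cv2.resize(c["img"][120:340,360:540],None,fx=2.7,fy=2.7))
np.savez("s3.npz",**c)
rel(r,.4868,-.0995,.16,-87.3)
E
```

```text
t 5.15 tcp [ 0.682  -0.1361  0.1648] rot [ 1.7964e+02  5.0000e-02 -8.7480e+01] F [ 0.48 -0.21 -0.71] w 0.0296
shift units [-1.13  4.83  0.15]
turn units [ 0.05  0.01 -0.02]
t 5.2 tcp [ 0.6845 -0.1366  0.1709] rot [-1.7994e+02 -5.0000e-02 -8.7430e+01] F [ 2.77 -0.72  5.26] w 0.0296
shift units [-1.15  4.9   0.27]
turn units [-0.01 -0.01 -0.02]
```

View pics/s3.png

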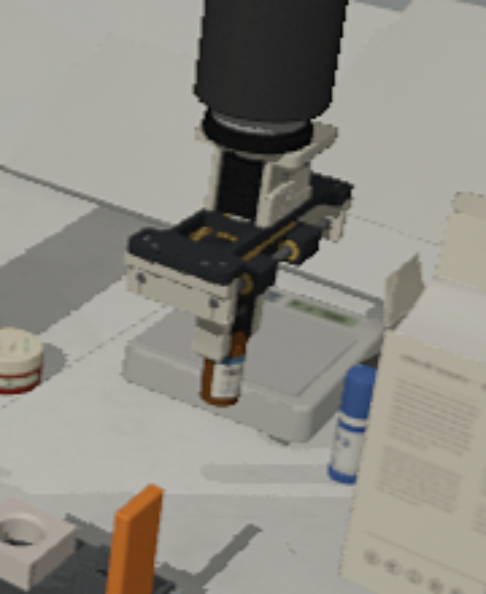

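The dropper hangs straight between the pads, its base at (222,400). I now carry it over to the nest.

{"method": "apply_moves", "body": {
  "targets": [
    [[-0.15,0.6,0],[0,0,0],20],
    [[-0.2,0.9,0],[0,0,0],20],
    [[-0.2,0.9,0],[0,0,0],20],
    [[-0.2,0.9,0],[0,0,0],20],
    [[-0.2,0.7,0],[0,0,0],20]
  ]
}}

```text
time_s: 5.7
tcp_pos: [0.5218, -0.1058, 0.1733]
eef_rot: [-179.5, -0.1, -87.5]
contact_force: [0.4, -0.3, -0.2]
gripper_width: 0.0294
```

```bash
python3 - <<'E'
from plant import r
from h import *
rel(r,.4868,-.0995,.16,-87.3)
E
```

```text
t 5.7 tcp [ 0.5218 -0.1058  0.1733] rot [-1.7955e+02 -9.0000e-02 -8.7480e+01] F [ 0.41 -0.31 -0.16] w 0.0294
shift units [-0.2   0.87  0.32]
turn units [-0.06 -0.01 -0.02]
```

{"method": "apply_moves", "body": {
  "targets": [
    [[-0.12,0.5,0.1],[-0.06,0,0],20],
    [[-0.06,0.3,0.1],[0,0,0],20],
    [[-0.02,0.05,0.1],[0,0,0],20],
    [[0,0,0],[0,0,0],20]
  ]
}}

```text
time_s: 6.1
tcp_pos: [0.4829, -0.0987, 0.1635]
eef_rot: [-179.8, -0.0, -87.4]
contact_force: [-0.6, -0.7, -0.9]
gripper_width: 0.0296
```

```bash
python3 - <<'E'
from plant import r
from h import *
import cv2
c=r.capture("scene");cv2.imwrite("pics/s4.png",cv2.resize(c["img"][230:400,280:460],None,fx=3.3,fy=3.3))
np.savez("s4.npz",**c)
rel(r,.4868,-.0995,.13,-87.3)
c=r.capture("top");cv2.imwrite("pics/t4.png",cv2.resize(c["img"][200:340,360:540],None,fx=3.3,fy=3.3))
E
```

```text
t 6.15 tcp [ 0.4834 -0.0987  0.1637] rot [-1.798e+02 -3.000e-02 -8.743e+01] F [-0.01  0.25 -0.33] w 0.0294
shift units [ 0.02 -0.08  0.84]
turn units [-0.03 -0.   -0.02]
```

View pics/s4.png

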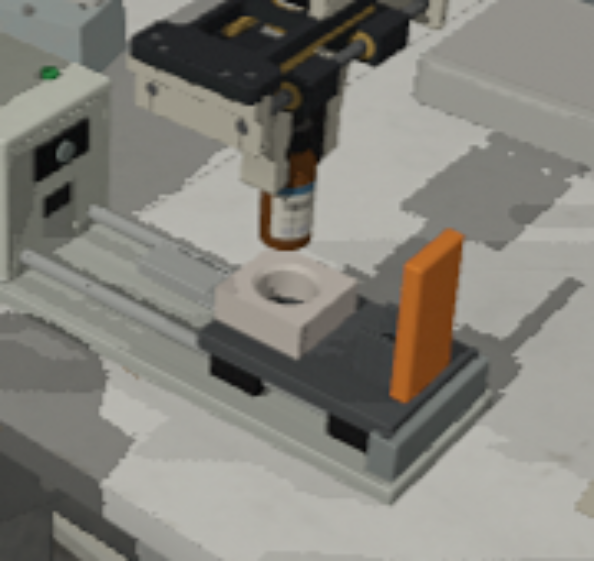

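View pics/t4.png

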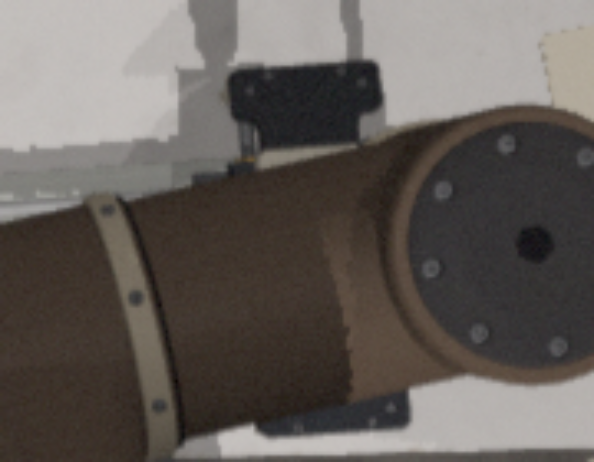

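```bash
cat >>h.py <<'E'
def proj(c,p):
    T=np.array(c["camera_from_world"]);q=T[:3,:3]@np.array(p)+T[:3,3]
    return np.array([c["cx"]+c["fx"]*q[0]/-q[2],c["cy"]-c["fy"]*q[1]/-q[2]]).round(1)
E
python3 - <<'E'
from h import *
c=dict(np.load("s4.npz"))
for z in(.101,.12,.135): print("tcp axis",z,proj(c,(.4834,-.0987,z)))
print("nest",proj(c,(.4868,-.0997,.066)),proj(c,(.4834,-.0987,.066)))
hsv=cv2.cvtColor(c["img"],cv2.COLOR_BGR2HSV)
m=cv2.inRange(hsv,(3,110,30),(20,255,180)); 
for v in range(282,306,2):
    u=np.flatnonzero(m[v,340:390])+340; print(v,u.min() if len(u) else 0,u.max() if len(u) else 0)
cv2.imwrite("pics/z4.png",cv2.resize(c["img"][270:350,330:400],None,fx=8,fy=7,interpolation=cv2.INTER_NEAREST))
g=(cloud(c)); 
q=g[275:303,345:385].reshape(-1,3); q=q[(q[:,2]>.095)&(q[:,2]<.14)]; print(q.min(0),q.max(0))
E
```

```text
tcp axis 0.101 [366.1 301.1]
tcp axis 0.12 [366.7 292.6]
tcp axis 0.135 [367.2 285.7]
nest [366.5 316. ] [365.  316.6]
282 368 375
284 368 374
286 367 369
288 360 360
290 359 361
292 359 361
294 359 361
296 359 361
298 359 361
300 359 361
302 360 373
304 362 371
[ 0.46329274 -0.11561989  0.10243625] [ 0.49024875 -0.08543065  0.13988372]
```

View pics/z4.png

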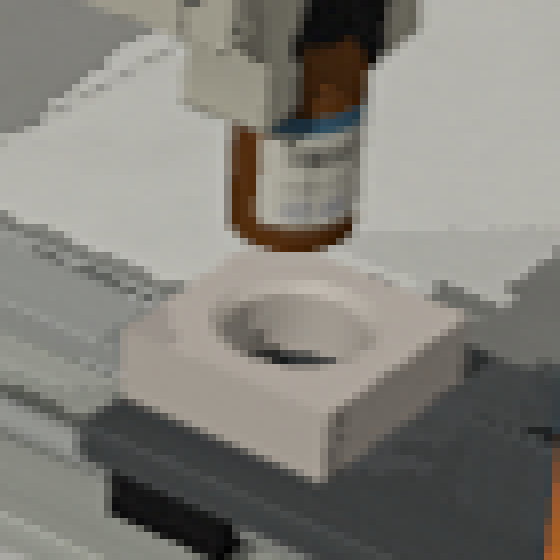

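The zoomed picture centres the bottle base and the hole on the same column (367), which agrees with my nest estimate. I correct x/y and descend to just above the hole.

{"method": "apply_moves", "body": {
  "targets": [
    [[0.02,-0.08,0.2],[-0.03,0,0],20],
    [[0,0,0.25],[0,0,0],20],
    [[0,0,0.2],[0,0,0],20],
    [[0,0,0],[0,0,0],20]
  ]
}}

```text
time_s: 6.6
tcp_pos: [0.4892, -0.0998, 0.1347]
eef_rot: [179.9, -0.1, -87.5]
contact_force: [-0.2, 0.9, -0.8]
gripper_width: 0.0298
```

```bash
python3 - <<'E'
from plant import r
from h import *
rel(r,.4868,-.0997,.107,-87.3)
c=r.capture("scene");np.savez("s5.npz",**c)
cv2.imwrite("pics/z5.png",cv2.resize(c["img"][270:350,330:400],None,fx=8,fy=7,interpolation=cv2.INTER_NEAREST))
rel(r,.4868,-.0997,.107,-87.3)
E
```

```text
t 6.6 tcp [ 0.4892 -0.0998  0.1347] rot [ 1.7989e+02 -5.0000e-02 -8.7470e+01] F [-0.19  0.93 -0.83] w 0.0298
shift units [-0.01  0.06  0.69]
turn units [ 0.01 -0.01 -0.02]
t 6.65 tcp [ 0.4893 -0.0998  0.1352] rot [ 1.7991e+02 -6.0000e-02 -8.7460e+01] F [ 1.   -0.73 -1.  ] w 0.0296
shift units [-0.01  0.06  0.7 ]
turn units [ 0.01 -0.01 -0.02]
```

View pics/z5.png

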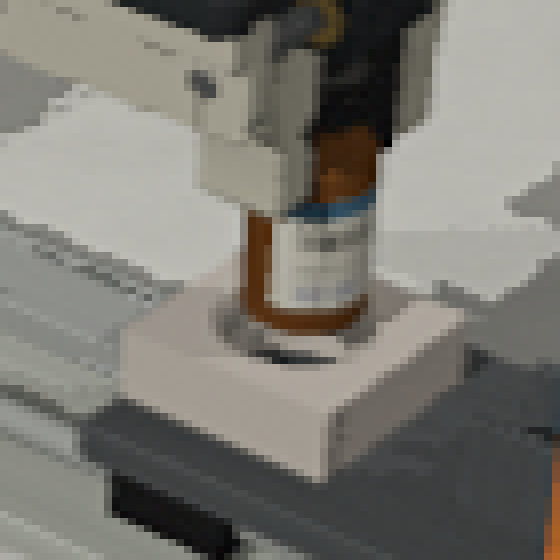

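```bash
python3 - <<'E'
from h import *
c=dict(np.load("s5.npz"))
print(onz(c,368.9,313.4,.073),onz(c,367.0,317.0,.066))
print(proj(c,(.4893,-.0998,.073)),proj(c,(.4893,-.0998,.095)))
P=cloud(c);q=P[285:318,355:380].reshape(-1,3);q=q[(q[:,2]>.07)&(q[:,2]<.105)]
print(np.percentile(q,[1,99],axis=0),q[:,2].min())
c=dict(np.load("s4.npz"));P=cloud(c);q=P[275:305,355:380].reshape(-1,3);q=q[(q[:,2]>.08)&(q[:,2]<.125)]
print(np.percentile(q,[1,99],axis=0))
E
```

```text
[ 0.4884409  -0.10345259  0.073     ] [ 0.48492717 -0.10221345  0.066     ]
[367.6 312.4] [368.3 302.7]
[[ 0.47017546 -0.11615659  0.07338907]
 [ 0.49487593 -0.09010571  0.10435391]] 0.07037731574232431
[[ 0.46484435 -0.11493437  0.10231346]
 [ 0.48648529 -0.08851497  0.12466414]]
```

The bottle now sits about 3.5 mm too far in x: it centres on column 369 while the hole centres on 367. I correct that.

{"method": "apply_moves", "body": {
  "targets": [
    [[-0.02,0.08,0],[0,0,0],20],
    [[0,0,0],[0,0,0],20]
  ]
}}

```text
time_s: 6.85
tcp_pos: [0.4859, -0.0992, 0.1349]
eef_rot: [179.9, -0.1, -87.5]
contact_force: [0.0, -0.4, -0.8]
gripper_width: 0.0297
```

```bash
python3 - <<'E'
from plant import r
from h import *
rel(r,.4862,-.0992,.107,-87.3)
E
```

```text
t 6.85 tcp [ 0.4859 -0.0992  0.1349] rot [ 1.7986e+02 -7.0000e-02 -8.7470e+01] F [ 0.03 -0.36 -0.79] w 0.0297
shift units [-0.   -0.01  0.7 ]
turn units [ 0.02 -0.01 -0.02]
```

{"method": "apply_moves", "body": {
  "targets": [
    [[0,0,0.1],[0,0,0],20],
    [[0,0,0.1],[0,0,0],20],
    [[0,0,0.1],[0,0,0],20]
  ]
}}

```text
time_s: 7.15
tcp_pos: [0.489, -0.0991, 0.1252]
eef_rot: [-179.7, -0.1, -87.4]
contact_force: [2.3, 2.0, 17.5]
gripper_width: 0.0299
```

{"method": "apply_moves", "body": {
  "targets": [
    [[0,0,0.1],[0,0,0],20],
    [[0,0,0.1],[0,0,0],20]
  ]
}}

```text
time_s: 7.35
tcp_pos: [0.4925, -0.0988, 0.1196]
eef_rot: [-179.3, -0.1, -87.3]
contact_force: [-0.3, -0.8, -0.3]
gripper_width: 0.0304
```

```bash
python3 - <<'E'
from plant import r
from h import *
c=r.capture("scene");np.savez("s6.npz",**c)
cv2.imwrite("pics/z6.png",cv2.resize(c["img"][270:350,330:400],None,fx=8,fy=7,interpolation=cv2.INTER_NEAREST))
rel(r,.4862,-.0992,.107,-87.3)
E
```

```text
t 7.4 tcp [ 0.4921 -0.0988  0.1188] rot [-1.7934e+02 -1.3000e-01 -8.7280e+01] F [-0.55 -0.34 -0.33] w 0.0302
shift units [0.   0.15 0.29]
turn units [-0.08 -0.02  0.  ]
```

View pics/z6.png

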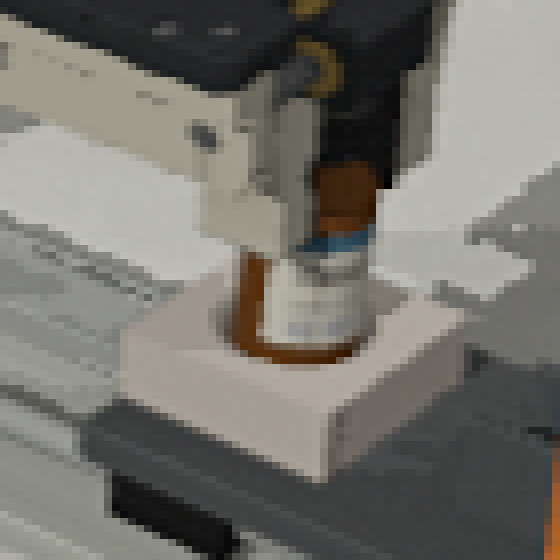

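The bottle's foot is in the hole, but the wrist has drifted about 6 mm in x, so the bottle leans towards +x. I bring the tool back over the nest before going lower.

{"method": "apply_moves", "body": {
  "targets": [
    [[0,0.08,0],[-0.08,-0.02,0],20],
    [[0,0.05,0],[0,0,0],20],
    [[0,0,0],[0,0,0],20]
  ]
}}

```text
time_s: 7.7
tcp_pos: [0.488, -0.0989, 0.1189]
eef_rot: [-179.9, 0.0, -87.2]
contact_force: [0.8, 0.0, 0.2]
gripper_width: 0.0296
```

```bash
python3 - <<'E'
from plant import r
from h import *
c=r.capture("scene");np.savez("s7.npz",**c)
cv2.imwrite("pics/z7.png",cv2.resize(c["img"][270:350,330:400],None,fx=8,fy=7,interpolation=cv2.INTER_NEAREST))
rel(r,.4862,-.0992,.107,-87.3)
E
```

```text
t 7.75 tcp [ 0.488  -0.0989  0.1189] rot [-1.7988e+02  5.0000e-02 -8.7250e+01] F [ 1.98 -0.14  0.01] w 0.0296
shift units [0.01 0.05 0.3 ]
turn units [-0.01  0.01  0.01]
```

View pics/z7.png

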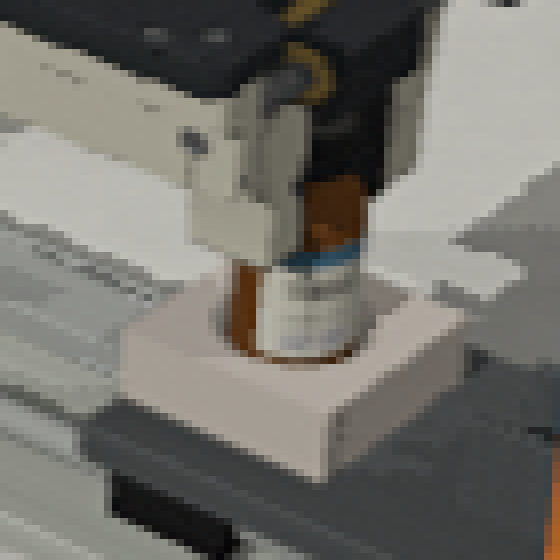

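The bottle is upright and its foot is in the hole (columns 230–365). I carry on down.

{"method": "apply_moves", "body": {
  "targets": [
    [[0,0.04,0.08],[0,0,0],20],
    [[0,0.02,0.08],[0,0,0],20],
    [[0,0,0.05],[0,0,0],20]
  ]
}}

```text
time_s: 8.05
tcp_pos: [0.4875, -0.0988, 0.111]
eef_rot: [-179.6, 0.0, -87.2]
contact_force: [2.2, 0.7, 0.3]
gripper_width: 0.0293
```

```bash
python3 - <<'E'
from plant import r
from h import *
rel(r,.4862,-.0992,.107,-87.3)
E
```

```text
t 8.05 tcp [ 0.4875 -0.0988  0.111 ] rot [-1.7962e+02  5.0000e-02 -8.7210e+01] F [2.17 0.73 0.27] w 0.0293
shift units [0.01 0.03 0.1 ]
turn units [-0.05  0.01  0.01]
```

{"method": "apply_moves", "body": {
  "targets": [
    [[0,0.03,0.06],[-0.05,0,0],20],
    [[0,0.01,0.05],[0,0,0],20]
  ]
}}

```text
time_s: 8.25
tcp_pos: [0.4873, -0.0987, 0.1068]
eef_rot: [-179.9, 0.0, -87.2]
contact_force: [3.1, 0.8, 1.6]
gripper_width: 0.0293
```

```bash
python3 - <<'E'
from plant import r
from h import *
c=r.capture("scene");np.savez("s8.npz",**c)
cv2.imwrite("pics/z8.png",cv2.resize(c["img"][270:350,330:400],None,fx=8,fy=7,interpolation=cv2.INTER_NEAREST))
rel(r,.4862,-.0992,.107,-87.3)
E
```

```text
t 8.3 tcp [ 0.4872 -0.0987  0.1065] rot [-1.7989e+02  5.0000e-02 -8.7180e+01] F [ 3.92 -0.32 -0.3 ] w 0.0296
shift units [ 0.01  0.03 -0.01]
turn units [-0.01  0.01  0.02]
```

View pics/z8.png

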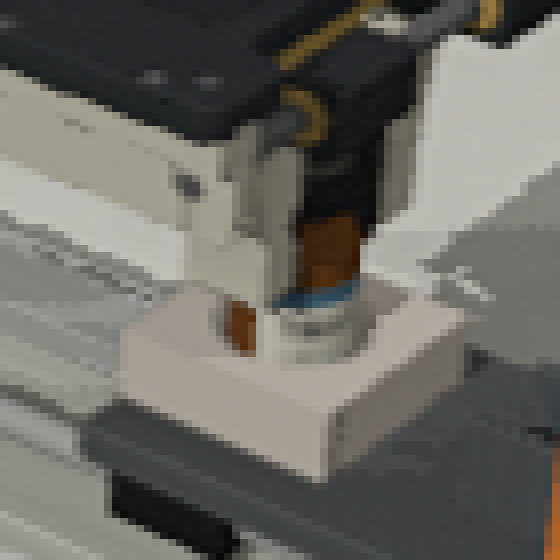

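Going further down, until it touches the floor.

{"method": "apply_moves", "body": {
  "targets": [
    [[0,-0.01,0.05],[0,0,0],20]
  ]
}}

```text
time_s: 8.4
tcp_pos: [0.4874, -0.0988, 0.1048]
eef_rot: [-179.9, 0.0, -87.2]
contact_force: [-3.5, 1.2, 16.7]
gripper_width: 0.0297
```

{"method": "apply_moves", "body": {
  "targets": [
    [[0,0,0.06],[0,0,0],20]
  ]
}}

```text
time_s: 8.5
tcp_pos: [0.4873, -0.0991, 0.1033]
eef_rot: [-180.0, -0.0, -87.1]
contact_force: [-0.2, -0.4, 16.3]
gripper_width: 0.0297
```

{"method": "apply_moves", "body": {
  "targets": [
    [[0,0,0.06],[0,0,0],20]
  ]
}}

```text
time_s: 8.6
tcp_pos: [0.4873, -0.0993, 0.102]
eef_rot: [-180.0, -0.1, -87.1]
contact_force: [-1.8, 1.0, 16.8]
gripper_width: 0.0296
```

The steady 16.5 N is the fingers slipping on the bottle, so it is on the floor of the nest. Releasing.

{"method": "apply_moves", "body": {
  "targets": [
    [[0,0,-0.02],[0,0,0],36],
    [[0,0,0],[0,0,0],44],
    [[0,0,0],[0,0,0],55],
    [[0,0,0],[0,0,0],60],
    [[0,0,0],[0,0,0],60]
  ]
}}

```text
time_s: 9.1
tcp_pos: [0.4815, -0.1001, 0.1004]
eef_rot: [179.4, -0.1, -87.2]
contact_force: [-0.4, -0.5, -0.5]
gripper_width: 0.0585
```

{"method": "apply_moves", "body": {
  "targets": [
    [[0,0,-0.4],[0,0,0],60],
    [[0,0,-0.8],[0,0,0],60],
    [[0,0,-0.8],[0,0,0],60],
    [[0,0,-0.6],[0,0,0],60],
    [[0,0,0],[0,0,0],60]
  ]
}}

```text
time_s: 9.6
tcp_pos: [0.4805, -0.1004, 0.2059]
eef_rot: [179.0, -0.1, -87.2]
contact_force: [0.1, 0.2, 0.0]
gripper_width: 0.06
```

```bash
python3 - <<'E'
from plant import r
from h import *
c=r.capture("scene");np.savez("s9.npz",**c)
cv2.imwrite("pics/z9.png",cv2.resize(c["img"][240:360,310:440],None,fx=5,fy=5,interpolation=cv2.INTER_CUBIC))
rel(r,.49,-.25,.20,-87.3)
P=cloud(c);q=P[260:330,345:385].reshape(-1,3);q=q[(abs(q[:,0]-.487)<.02)&(abs(q[:,1]+.099)<.02)]
for a,b in((.08,.104),(.125,.15)):
  w=q[(q[:,2]>a)&(q[:,2]<b)]; print(w.min(0),w.max(0))
E
```

```text
t 9.65 tcp [ 0.4797 -0.1003  0.2043] rot [ 1.7886e+02 -8.0000e-02 -8.7250e+01] F [ 0.71 -0.27 -0.26] w 0.0601
shift units [ 3.75 -0.08  0.11]
turn units [ 0.14 -0.01  0.01]
[ 0.46864767 -0.11466988  0.08000889] [ 0.49531294 -0.08691138  0.10399845]
[ 0.47666677 -0.10647414  0.12504523] [ 0.48833024 -0.09222753  0.14846072]
```

View pics/z9.png

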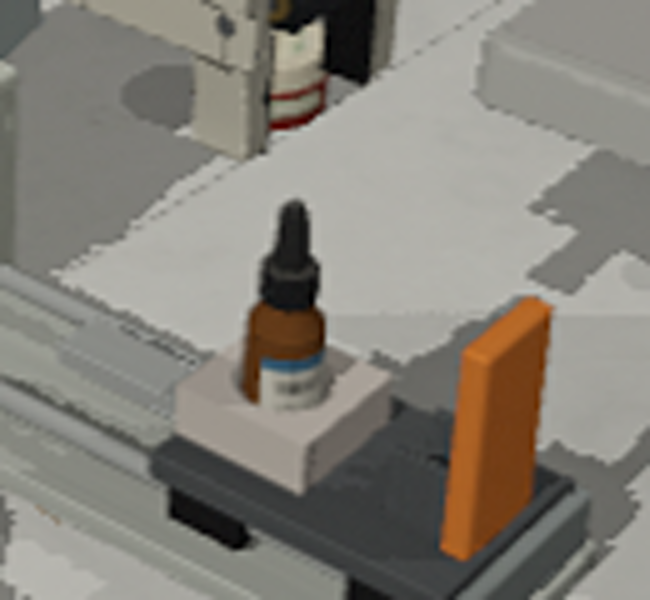

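The bottle stands upright and alone in the nest: its body is at (287,350) and its top measures z≈0.148. Next I go behind the orange plate with the fingers closed.

{"method": "apply_moves", "body": {
  "targets": [
    [[0.9,-0.05,0],[0.14,0,0],0],
    [[0.95,-0.08,0],[0,0,0],0],
    [[0.95,-0.1,0],[0,0,0],0],
    [[0.9,-0.1,0],[0,0,0],0],
    [[0,0,0],[0,0,0],0]
  ]
}}

```text
time_s: 10.15
tcp_pos: [0.4986, -0.2506, 0.1996]
eef_rot: [179.7, 0.1, -87.0]
contact_force: [-0.2, 0.1, -0.4]
gripper_width: 0.0257
```

```bash
python3 - <<'E'
from plant import r
from h import *
rel(r,.4932,-.25,.112,-87.3)
P=None
c=dict(np.load("top0.npz"));P=cloud(c)
q=P.reshape(-1,3);w=q[(abs(q[:,0]-.49)<.12)&(q[:,1]<-.205)&(q[:,1]>-.32)];print(w[:,2].max())
hsv=cv2.cvtColor(c["img"],cv2.COLOR_BGR2HSV);m=(P[...,2]>.11)&(P[...,1]>.06)&(P[...,1]<.23)&(abs(P[...,0]-.48)<.07)
w=P[m];print(cv2.minAreaRect(w[:,:2].astype(np.float32)))
E
```

```text
t 10.15 tcp [ 0.4986 -0.2506  0.1996] rot [ 1.7971e+02  6.0000e-02 -8.7010e+01] F [-0.23  0.12 -0.45] w 0.0257
shift units [-0.02  0.12  2.19]
turn units [0.04 0.01 0.04]
0.04351700493396504
((0.47695988416671753, 0.1452370584011078), (0.09994339942932129, 0.15006040036678314), 2.456371307373047)
```

{"method": "apply_moves", "body": {
  "targets": [
    [[0,0.12,0.7],[0.04,0,0.02],0],
    [[0,0,0.7],[0,0,0],0],
    [[0,0,0.6],[0,0,0],0],
    [[0,0,0.15],[0,0,0],0],
    [[0,0,0],[0,0,0],0]
  ]
}}

```text
time_s: 10.65
tcp_pos: [0.4901, -0.251, 0.1064]
eef_rot: [179.6, 0.2, -87.4]
contact_force: [0.9, 0.7, 0.6]
gripper_width: 0.0001
```

```bash
python3 - <<'E'
from plant import r
from h import *
rel(r,.4936,-.215,.112,-87.5)
E
```

```text
t 10.65 tcp [ 0.4901 -0.251   0.1064] rot [179.64   0.18 -87.43] F [0.85 0.71 0.63] w 0.0001
shift units [-0.9  -0.13 -0.14]
turn units [0.05 0.02 0.01]
```

Approaching the plate (-x of the tool is +y of the slide).

{"method": "apply_moves", "body": {
  "targets": [
    [[-0.35,-0.07,-0.1],[0.05,0.02,0],0],
    [[-0.3,-0.02,0],[0,0,0],0],
    [[-0.1,0,0],[0,0,0],0]
  ]
}}

```text
time_s: 10.95
tcp_pos: [0.4931, -0.2198, 0.1118]
eef_rot: [-179.9, 0.0, -87.4]
contact_force: [0.8, -0.4, -0.3]
gripper_width: 0.0001
```

{"method": "apply_moves", "body": {
  "targets": [
    [[-0.08,0,0],[0,0,0],0],
    [[-0.08,0,0],[0,0,0],0]
  ]
}}

```text
time_s: 11.15
tcp_pos: [0.4935, -0.2125, 0.1131]
eef_rot: [-179.8, -0.0, -87.3]
contact_force: [-0.6, 0.6, 0.0]
gripper_width: 0.0009
```

{"method": "apply_moves", "body": {
  "targets": [
    [[-0.08,0,0.01],[0,0,0],0]
  ]
}}

```text
time_s: 11.25
tcp_pos: [0.4936, -0.2091, 0.1131]
eef_rot: [-179.8, -0.0, -87.3]
contact_force: [-0.5, -0.4, 0.6]
gripper_width: 0.0006
```

{"method": "apply_moves", "body": {
  "targets": [
    [[-0.08,0,0.01],[0,0,0],0]
  ]
}}

```text
time_s: 11.35
tcp_pos: [0.4935, -0.2058, 0.1128]
eef_rot: [-179.8, -0.0, -87.3]
contact_force: [-0.4, -1.1, -0.0]
gripper_width: 0.0001
```

{"method": "apply_moves", "body": {
  "targets": [
    [[-0.08,0,0.01],[0,0,0],0]
  ]
}}

```text
time_s: 11.45
tcp_pos: [0.4934, -0.204, 0.1128]
eef_rot: [-179.8, -0.2, -87.3]
contact_force: [-0.4, -14.9, 1.4]
gripper_width: 0.0003
```

Contact at y≈-0.205, reading 15 N. I press on in small steps.

{"method": "apply_moves", "body": {
  "targets": [
    [[-0.06,0,0.01],[0,0,0],0]
  ]
}}

```text
time_s: 11.55
tcp_pos: [0.4934, -0.2031, 0.1128]
eef_rot: [-179.8, -0.3, -87.3]
contact_force: [0.4, -13.1, 0.4]
gripper_width: 0.0003
```

{"method": "apply_moves", "body": {
  "targets": [
    [[-0.06,0,0.01],[0,0,0],0]
  ]
}}

```text
time_s: 11.65
tcp_pos: [0.4933, -0.2024, 0.1129]
eef_rot: [-179.8, -0.4, -87.3]
contact_force: [0.1, -11.3, 0.8]
gripper_width: 0.0006
```

{"method": "apply_moves", "body": {
  "targets": [
    [[-0.06,0,0.01],[0,0,0],0]
  ]
}}

```text
time_s: 11.75
tcp_pos: [0.4933, -0.2016, 0.1129]
eef_rot: [-179.8, -0.6, -87.3]
contact_force: [-0.1, -9.0, 1.0]
gripper_width: 0.0005
```

{"method": "apply_moves", "body": {
  "targets": [
    [[-0.08,0,0.01],[0,0.03,0],0]
  ]
}}

```text
time_s: 11.85
tcp_pos: [0.4932, -0.1997, 0.1129]
eef_rot: [-179.8, -0.9, -87.3]
contact_force: [-1.2, -6.2, 2.7]
gripper_width: 0.0003
```

{"method": "apply_moves", "body": {
  "targets": [
    [[-0.08,0,0.01],[0,0.03,0],0]
  ]
}}

```text
time_s: 11.95
tcp_pos: [0.4931, -0.1973, 0.1128]
eef_rot: [-179.8, -1.2, -87.4]
contact_force: [0.3, -0.4, 0.3]
gripper_width: 0.0001
```

{"method": "apply_moves", "body": {
  "targets": [
    [[-0.08,0,0.01],[0,0.03,0],0]
  ]
}}

```text
time_s: 12.05
tcp_pos: [0.4929, -0.1941, 0.1122]
eef_rot: [-179.8, -1.5, -87.4]
contact_force: [-0.6, 0.4, 0.6]
gripper_width: 0.0007
```

It broke free. Checking where the carriage is.

```bash
cat >m.py <<'E'
from plant import r
from h import *
import sys
n=sys.argv[1]
c=r.capture("scene");np.savez(n+".npz",**c)
cv2.imwrite(f"pics/{n}.png",cv2.resize(c["img"][220:380,290:450],None,fx=3.5,fy=3.5,interpolation=cv2.INTER_CUBIC))
P=cloud(c);hsv=cv2.cvtColor(c["img"],cv2.COLOR_BGR2HSV)
def f(P,img):
    hsv=cv2.cvtColor(img,cv2.COLOR_BGR2HSV)
    m=(cv2.inRange(hsv,(5,180,120),(18,255,255))>0)&(P[...,2]>.05)&(P[...,2]<.14)&(P[...,1]<.1)&(P[...,0]<.55)
    q=P[m]; return np.percentile(q,[5,50,95],axis=0)[:,1].round(4)
a=f(P,c["img"]);c0=dict(np.load("s9.npz"));b=f(cloud(c0),c0["img"]);print("orange y",a,"parked",b,"travel",a-b)
rel(r,.4936,-.215,.112,-87.5)
E
python3 m.py p1
```

```text
orange y [-0.1741 -0.1717 -0.1654] parked [-0.1953 -0.1917 -0.1862] travel [0.0212 0.02   0.0208]
t 12.1 tcp [ 0.4927 -0.1937  0.1121] rot [-179.79   -1.47  -87.38] F [-0.08  0.26 -0.35] w 0.0001
shift units [0.53 0.   0.02]
turn units [-0.03 -0.18  0.02]
```

View pics/p1.png

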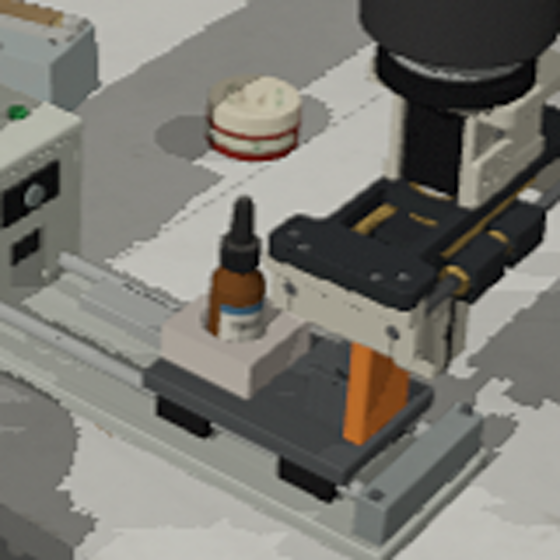

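Travel is about 20 mm and the bottle still stands at (238,290). I move on at 25–30 mm/s up to about 65 mm of travel, which is short of where the stop could begin.

{"method": "apply_moves", "body": {
  "targets": [
    [[-0.06,0,0],[0,-0.09,0],0],
    [[-0.06,0,0],[0,-0.09,0],0],
    [[-0.06,0,0],[0,0,0],0],
    [[-0.06,0,0],[0,0,0],0],
    [[-0.06,0,0],[0,0,0],0]
  ]
}}

```text
time_s: 12.6
tcp_pos: [0.4922, -0.1804, 0.1116]
eef_rot: [-179.8, 0.1, -87.3]
contact_force: [-0.1, -3.6, -0.3]
gripper_width: 0.0004
```

{"method": "apply_moves", "body": {
  "targets": [
    [[-0.06,0,0],[0,-0.03,0],0],
    [[-0.06,0,0],[0,0,0],0],
    [[-0.06,0,0],[0,0,0],0],
    [[-0.06,0,0],[0,0,0],0],
    [[-0.06,0,0],[0,0,0],0]
  ]
}}

```text
time_s: 13.1
tcp_pos: [0.4916, -0.1681, 0.1116]
eef_rot: [-179.8, 0.3, -87.3]
contact_force: [0.5, -3.3, -1.6]
gripper_width: 0.0003
```

{"method": "apply_moves", "body": {
  "targets": [
    [[-0.06,0,0],[0,0.04,0],0],
    [[-0.06,0,0],[0,0,0],0],
    [[-0.06,0,0],[0,0,0],0],
    [[-0.06,0,0],[0,0,0],0],
    [[-0.06,0,0],[0,0,0],0]
  ]
}}

```text
time_s: 13.6
tcp_pos: [0.491, -0.1548, 0.1117]
eef_rot: [-179.8, -0.0, -87.3]
contact_force: [0.7, -3.6, -1.0]
gripper_width: 0.0004
```

{"method": "apply_moves", "body": {
  "targets": [
    [[-0.06,0,0],[0,0.02,0],0],
    [[-0.06,0,0],[0,0,0],0],
    [[-0.06,0,0],[0,0,0],0],
    [[-0.06,0,0],[0,0,0],0],
    [[-0.06,0,0],[0,0,0],0]
  ]
}}

```text
time_s: 14.1
tcp_pos: [0.4904, -0.1418, 0.1117]
eef_rot: [-179.8, -0.2, -87.3]
contact_force: [0.9, -2.1, -1.6]
gripper_width: 0.0001
```

```bash
python3 m.py p2
```

```text
orange y [-0.132  -0.1295 -0.123 ] parked [-0.1953 -0.1917 -0.1862] travel [0.0633 0.0622 0.0632]
t 14.15 tcp [ 0.4904 -0.1414  0.1117] rot [-1.7981e+02 -1.7000e-01 -8.7340e+01] F [ 1.56 -1.33 -0.07] w 0.0003
shift units [ 1.84  0.01 -0.  ]
turn units [-0.02 -0.02  0.02]
```

View pics/p2.png

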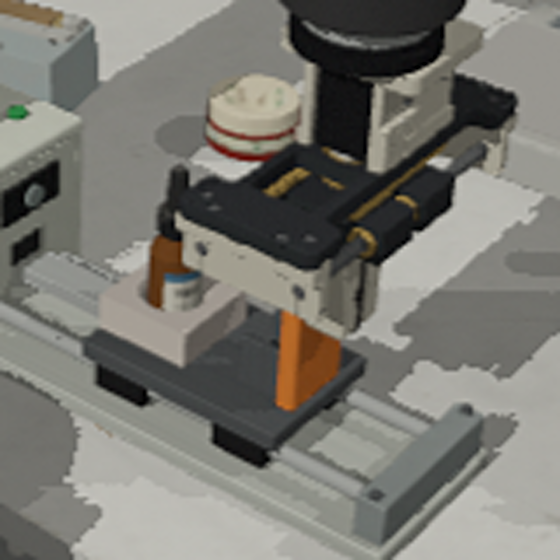

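Travel is 63 mm and the bottle still stands. From here I move slowly, with force checks.

{"method": "apply_moves", "body": {
  "targets": [
    [[-0.04,0,0],[0,0,0],0],
    [[-0.04,0,0],[0,0,0],0],
    [[-0.04,0,0],[0,0,0],0]
  ]
}}

```text
time_s: 14.45
tcp_pos: [0.4902, -0.1363, 0.1117]
eef_rot: [-179.8, -0.2, -87.3]
contact_force: [0.6, -3.0, -1.5]
gripper_width: 0.0004
```

{"method": "apply_moves", "body": {
  "targets": [
    [[-0.04,0,0],[0,0,0],0],
    [[-0.04,0,0],[0,0,0],0],
    [[-0.04,0,0],[0,0,0],0]
  ]
}}

```text
time_s: 14.75
tcp_pos: [0.4899, -0.1312, 0.1117]
eef_rot: [-179.8, -0.2, -87.3]
contact_force: [1.6, -2.4, -1.4]
gripper_width: 0.0004
```

{"method": "apply_moves", "body": {
  "targets": [
    [[-0.04,0,0],[0,0,0],0],
    [[-0.04,0,0],[0,0,0],0],
    [[-0.04,0,0],[0,0,0],0]
  ]
}}

```text
time_s: 15.05
tcp_pos: [0.4897, -0.126, 0.1117]
eef_rot: [-179.8, -0.2, -87.3]
contact_force: [0.4, -2.6, -1.7]
gripper_width: 0.0006
```

{"method": "apply_moves", "body": {
  "targets": [
    [[-0.04,0,0],[0,0,0],0],
    [[-0.04,0,0],[0,0,0],0],
    [[-0.04,0,0],[0,0,0],0]
  ]
}}

```text
time_s: 15.35
tcp_pos: [0.4895, -0.1208, 0.1117]
eef_rot: [-179.8, -0.2, -87.3]
contact_force: [1.2, -3.1, 0.2]
gripper_width: 0.0008
```

{"method": "apply_moves", "body": {
  "targets": [
    [[-0.04,0,0],[0,0,0],0],
    [[-0.04,0,0],[0,0,0],0]
  ]
}}

```text
time_s: 15.55
tcp_pos: [0.4893, -0.1173, 0.1117]
eef_rot: [-179.8, -0.2, -87.3]
contact_force: [0.6, -2.9, -0.9]
gripper_width: 0.0004
```

{"method": "apply_moves", "body": {
  "targets": [
    [[-0.04,0,0],[0,0,0],0],
    [[-0.04,0,0],[0,0,0],0]
  ]
}}

```text
time_s: 15.75
tcp_pos: [0.4891, -0.1138, 0.1117]
eef_rot: [-179.8, -0.2, -87.3]
contact_force: [1.2, -2.5, -0.6]
gripper_width: 0.0007
```

{"method": "apply_moves", "body": {
  "targets": [
    [[-0.04,0,0],[0,0,0],0],
    [[-0.04,0,0],[0,0,0],0]
  ]
}}

```text
time_s: 15.95
tcp_pos: [0.489, -0.1103, 0.1117]
eef_rot: [-179.8, -0.2, -87.3]
contact_force: [0.6, -3.3, -0.5]
gripper_width: 0.0007
```

{"method": "apply_moves", "body": {
  "targets": [
    [[-0.04,0,0],[0,0,0],0],
    [[-0.04,0,0],[0,0,0],0]
  ]
}}

```text
time_s: 16.15
tcp_pos: [0.4888, -0.1069, 0.1117]
eef_rot: [-179.8, -0.2, -87.3]
contact_force: [1.3, -2.3, -0.6]
gripper_width: 0.0005
```

{"method": "apply_moves", "body": {
  "targets": [
    [[-0.04,0,0],[0,0,0],0],
    [[-0.04,0,0],[0,0,0],0]
  ]
}}

```text
time_s: 16.35
tcp_pos: [0.4887, -0.1034, 0.1117]
eef_rot: [-179.8, -0.2, -87.3]
contact_force: [1.3, -3.2, -0.1]
gripper_width: 0.0007
```

{"method": "apply_moves", "body": {
  "targets": [
    [[-0.04,0,0],[0,0,0],0],
    [[-0.04,0,0],[0,0,0],0]
  ]
}}

```text
time_s: 16.55
tcp_pos: [0.4885, -0.0999, 0.1117]
eef_rot: [-179.8, -0.2, -87.3]
contact_force: [0.6, -2.8, -0.8]
gripper_width: 0.0005
```

{"method": "apply_moves", "body": {
  "targets": [
    [[-0.04,0,0],[0,0,0],0],
    [[-0.04,0,0],[0,0,0],0]
  ]
}}

```text
time_s: 16.75
tcp_pos: [0.4884, -0.0964, 0.1117]
eef_rot: [-179.8, -0.2, -87.3]
contact_force: [0.4, -2.7, -0.9]
gripper_width: 0.0002
```

{"method": "apply_moves", "body": {
  "targets": [
    [[-0.04,0,0],[0,0,0],0],
    [[-0.04,0,0],[0,0,0],0]
  ]
}}

```text
time_s: 16.95
tcp_pos: [0.4882, -0.0929, 0.1117]
eef_rot: [-179.8, -0.2, -87.3]
contact_force: [1.8, -2.6, 0.1]
gripper_width: 0.0003
```

{"method": "apply_moves", "body": {
  "targets": [
    [[-0.04,0,0],[0,0,0],0],
    [[-0.04,0,0],[0,0,0],0]
  ]
}}

```text
time_s: 17.15
tcp_pos: [0.4881, -0.0896, 0.1117]
eef_rot: [-179.8, -0.2, -87.3]
contact_force: [2.8, -8.4, -1.9]
gripper_width: 0.0002
```

{"method": "apply_moves", "body": {
  "targets": [
    [[-0.04,0,0],[0,0,0],0],
    [[-0.04,0,0],[0,0,0],0]
  ]
}}

```text
time_s: 17.35
tcp_pos: [0.488, -0.0877, 0.1118]
eef_rot: [-179.8, -0.3, -87.3]
contact_force: [3.7, -12.7, -4.0]
gripper_width: 0.0004
```

{"method": "apply_moves", "body": {
  "targets": [
    [[-0.04,0,0],[0,0,0],0],
    [[-0.04,0,0],[0,0,0],0]
  ]
}}

```text
time_s: 17.55
tcp_pos: [0.4879, -0.0869, 0.1118]
eef_rot: [-179.9, -0.6, -87.3]
contact_force: [4.6, -15.5, -4.0]
gripper_width: 0.0004
```

The stop is reached: a 15.5 N push less 3 N of drag leaves about 12 N on the buffer. I hold that briefly.

{"method": "apply_moves", "body": {
  "targets": [
    [[-0.03,0,0],[0,0,0],0],
    [[-0.03,0,0],[0,0,0],0],
    [[-0.03,0,0],[0,0,0],0]
  ]
}}

```text
time_s: 17.85
tcp_pos: [0.4879, -0.087, 0.1119]
eef_rot: [-179.9, -0.9, -87.3]
contact_force: [3.7, -12.9, -3.4]
gripper_width: 0.0004
```

{"method": "apply_moves", "body": {
  "targets": [
    [[0.02,0,0],[0,0,0],0],
    [[0.05,0,0],[0,0,0],0],
    [[0.1,0,0],[0,0,0],0],
    [[0.3,0,0],[0,0,0],0],
    [[0.6,0,0],[0,0,0],0]
  ]
}}

```text
time_s: 18.35
tcp_pos: [0.4899, -0.1298, 0.1126]
eef_rot: [-179.9, -0.9, -87.1]
contact_force: [0.6, -0.3, 0.5]
gripper_width: 0.0005
```

```bash
python3 m.py p3
```

```text
orange y [-0.0805 -0.078  -0.071 ] parked [-0.1953 -0.1917 -0.1862] travel [0.1148 0.1137 0.1152]
t 18.4 tcp [ 0.4899 -0.1323  0.1125] rot [-179.96   -0.88  -87.16] F [ 0.82 -3.01  0.98] w 0.0007
shift units [2.07 0.01 0.04]
turn units [-0.01 -0.11  0.04]
```

View pics/p3.png

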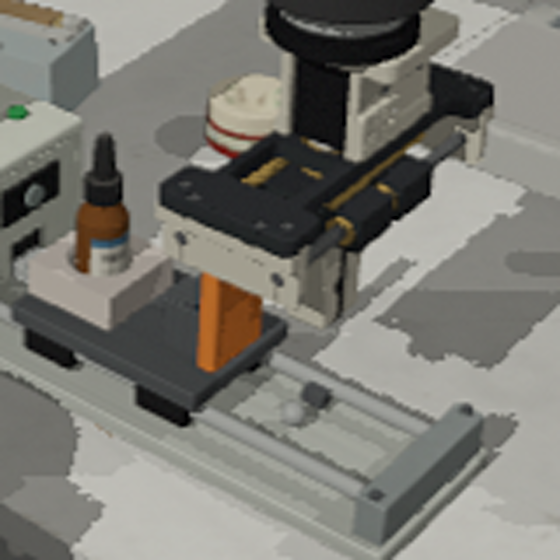

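The bottle stands in the nest (body at (102,240)), the fingers are clear of the plate, and travel is about 115 mm. I let things settle, check once more and hand in.

{"method": "apply_moves", "body": {
  "targets": [
    [[0.2,0,0],[0,0,0],0],
    [[0,0,0],[0,0,0],0],
    [[0,0,0],[0,0,0],0],
    [[0,0,0],[0,0,0],0],
    [[0,0,0],[0,0,0],0]
  ]
}}

```text
time_s: 18.9
tcp_pos: [0.4899, -0.1422, 0.1124]
eef_rot: [-180.0, -0.8, -87.3]
contact_force: [0.2, -0.1, 0.4]
gripper_width: 0.0005
```

```bash
python3 m.py p4; python3 - <<'E'
from h import *
a=dict(np.load("p4.npz"));b=dict(np.load("p3.npz"));c0=dict(np.load("scene0.npz"))
print("diff bottle region",cv2.absdiff(a["img"],b["img"])[255:320,295:340].mean())
print("diff jar",cv2.absdiff(a["img"],c0["img"])[235:270,345:355].mean(),"pump",cv2.absdiff(a["img"],c0["img"])[205:280,190:220].mean())
from plant import r
print(r.close_job())
E
```

```text
orange y [-0.0806 -0.0778 -0.0711] parked [-0.1953 -0.1917 -0.1862] travel [0.1147 0.1139 0.1151]
t 18.95 tcp [ 0.49   -0.1421  0.1125] rot [-179.98   -0.84  -87.27] F [-1.01  0.07 -0.04] w 0.0005
shift units [ 1.82 -0.    0.04]
turn units [-0.   -0.11  0.03]
diff bottle region 2.6346438746438747
diff jar 17.737142857142857 pump 13.617481481481482
the job is handed in; nothing more can be done
None
```

```bash
python3 - <<'E'
from h import *
a=dict(np.load("p4.npz"))["img"];b=dict(np.load("scene0.npz"))["img"]
cv2.imwrite("pics/cmp.png",np.vstack([b[170:300,100:400],a[170:300,100:400]]))
E
```

```text
(no output)
```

View pics/cmp.png

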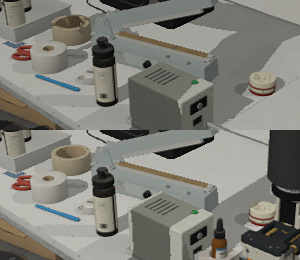

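I put the dropper bottle in the nest, let go of it, pushed the carriage free and slid it against the hidden stop. I handed the job in at about 19 s; no verdict is reported.

- **Bottle:** it stands upright in the nest in the last picture. Right after release its top measured z≈0.148, against about 0.146 if fully seated. It caught the edge of the nest on the way in (17.5 N for a moment) while the wrist drifted about 6 mm, so I brought the tool back over the nest before lowering it to the floor.
- **Carriage:** it broke free at about 15 N and jumped to about 20 mm of travel. It met the stop at about 114 mm. The push peaked at 15.5 N, about 12 N beyond the drag, and was held for more than 0.2 s.
- **At rest:** after I backed off, two pictures 0.55 s apart showed it still, at about 115 mm of travel. The contact on the buffer is inferred from this and was not measured directly.
- **Other things:** a rough pixel comparison of the jar and pump bottle areas with the first picture gave clear differences (17.7 and 13.6 grey levels). Looking at both pictures, I put that down to changed shadows and light: jar, pump bottle and counter look unmoved. I checked this only after handing in.

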